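# Rock the specimen sorter's gate and feed the pots to the blue tray

## Robot

A 7-joint arm with a two-finger parallel gripper is mounted at the origin on the work surface. World frame = base frame: x ahead of the robot, y to its left, z up, the work surface at z = 0. Lengths are in m, angles in rad, forces in N, time in s.
With the tool pointing down it reaches from about 0.4 to 0.85 m from the base axis. Payload 4.5 kg.
Tool frame: the origin (TCP) lies on the mounting face of the last link; the fingertips stand 173 mm ahead of it and the grasp point (between the pads) lies 155 mm ahead of it; z points along the fingers, y is the direction in which the jaws open and shut (so a half turn about z gives the same grasp; the last joint's range is limited). The gripper opens to 85 mm and grips with 20 to 120 N. Pads are 22 mm wide; open, the fingers measure 114 mm over their backs; the gripper's body (76 mm by 85 mm) begins 54 mm behind the grasp point. The pads swing forward as they close: fully open they stand 13 mm farther back than shut.
Start: joints at [1.172, 0.689, -0.195, 1.565, 0.157, 0.902, -0.215], TCP at [0.262, -0.567, 0.405] pointing down, gripper open.
Joint ranges: [-3.01, 3.01], [-0.46, 2.08], [-1.47, 1.51], [0.13, 2.56], [-1, 4.14], [0.04, 2.09], [-2.66, 2.66]. Speed limits (rad/s): [2.57, 2.57, 3.14, 3.14, 3.14, 3.14, 3.14].

## Interface

Orientations are given as a unit quaternion [x, y, z, w].
In Python, from bench import sense, capture, camera_params, close_job, look_for, cut_out, pinpoint gives the robot as it stands.
- The arm moves only by the shell command python3 -m handwheel 'ROWS' [FORCE]. ROWS is a JSON object of lists of equal length, an entry for each row: "delta_pos": the shift along the tool's x, y, z in m, a list of three; "twist": the turn about the tool's z in rad; "gripper": the finger opening in m, from 0 to 0.0854. In form: {"delta_pos": [[dx, dy, dz], ...], "twist": [twist, ...], "gripper": [gripper, ...]}. A call has 1 to 10 rows; each row shifts and turns the commanded pose from where the row before left it, along the tool's axes as they then stand; what a row does not reach is not made up. A row lasts 1/10 s, in which the tool goes at most 50 mm and 8.59 degrees, less where a joint would pass 70% of its speed; a pose out of reach is approached as far as the arm can. A call with a gripper value outside its range is refused whole. The fingers move at their own pace and stop on an object; FORCE is the grip in N (left out, the last holds). Time passes only in rows, so rows that do not move let the fingers close. It gives the time, the measured TCP pose, the force and the opening at its end, in the units of the state.
- sense(): the state, without advancing time (a new reading comes with each control period).
- capture(name): name is "scene" or "top" or "wrist"; returns the picture (420x560x3 uint8, blue, green, red); there is no depth.
- camera_params(name): a dict with "camera_matrix" (3x3 intrinsics, pixels), "rvec" (rotation vector, rad) and "tvec" (3), from world to camera coordinates, as OpenCV has them; the wrist camera has in their place "mount" (4x4, takes a point from camera to tool coordinates, whose origin is the TCP and whose axes are the flange's). Camera axes: x right, y down, z forward; pixel columns grow to the right and rows downward; lengths in m; the calibration is good to about 2 mm. A picture is of the moment at which its call begins: read the wrist's pose just before it. camera_params takes no time and is no camera call.
- close_job(): hands the job in, once; it reports no verdict.
Trained networks look in the newest picture that a camera, given by its name, has taken for a name from the list of things; names that differ only in an ending like _2 or _b are one class to them, and where a whole thing is asked for, a point or a joint stands for the part that bears it (a point fixed in the world has none). Each returns a list of dicts, best first, with "score" (0 to 1); they miss things now and then, are a little off and sometimes report something else, mostly with a low value. They report only what shows in the picture. A call takes as long as a camera call. They do not tell look-alikes from the thing itself.
- look_for(query, camera): "bbox" ([centre column, centre row, width, height] in pixels, round what is visible of it).
- cut_out(query, camera): "pixels" (420x560 bool, what is visible of it) and "bbox" ([centre column, centre row, width, height] in pixels, round what is visible of it).
- pinpoint(query, camera): "at" ([row, column] in pixels: a listed point, or the origin of a listed thing).
The state is a dict: "t": time; "joints": joint angles; "qvel": joint speeds; "joint_efforts": joint torques, N m; "eef_pos": TCP position; "eef_rot": TCP orientation; "contact_force": force on the tool from outside, world axes, zero at the start; "moment": the same for the moment, N m; "grip_width": finger opening in m.
Only numpy, scipy, OpenCV 4.12 (cv2) and the standard library are available. Lean on these libraries where they do the work, as an engineer would, in place of code of your own. Each camera call takes 0.05 s, during which the arm holds its last target.

## Task

Press down the raised end of the sorter's green seesaw gate with a fingertip until the gate is tipped fully over towards the blue tray. Then, with the fingers only pushing from behind, nudge both white-capped sample pots along the feed ledge and off its end, so that they roll by themselves down the gate into the blue tray. Do not squeeze, lift or carry a pot, let go of each before it passes the gate's pivot, and leave everything else on the counter where it stands.

Things in the scene. Friction and masses are not known exactly. Their poses are not given: they have to be found in the camera images.
- sorter: fixed desktop specimen sorter, base 125 x 560 mm. Origin on the counter below the gate's pivot, z up, +y the rolling direction: feed ledge, gate, chute, blue tray. In its frame: level grey ledge y -235 to -85 mm, top at z 125; gate pivot y 0, z 88; a 16 degree chute from y 85, z 70 mm down to the blue tray; a like chute to a red tray under the ledge
- gate (a joint): tilt of the green seesaw gate, rad: -0.28 fully tipped to the red tray (blue-side end raised), 0 level, +0.28 fully tipped to the blue tray (other end then 3 mm below, 11 mm short of the ledge). Plate reaches 80 mm either side of the pivot, 86 mm wide between 12 mm high cheeks, top face 12 mm above the pivot axis. Stiff hinge: stays where left, about 2 N on its end moves it, hard stops
- gate_press (a point): centre of the yellow band on the gate's top face near its blue-side end, 63 mm from the pivot: the place to press down. Moves with the gate; z is the plate's normal, y along the plate away from the pivot. 100 mm above the counter when the gate is level, 82 mm when fully tipped to blue
- ledge_edge (a point): middle of the ledge's end nearest the gate, at ledge top height (125 mm above the counter); axes as the sorter's. A flush orange stripe marks it; there is no lip. The ledge runs 150 mm back (-y), rear end open, between side rails 14 mm high and 84 mm apart (x -42 to +42 mm)
- blue_tray (a point): centre of the blue tray's inner floor, 9 mm above the counter; inside 110 mm along the sorter's y and 100 mm along x; wall next to the chute 46 mm above the counter, sides 66 mm, far wall 81 mm
- pot_a_center (a point): centre of the clear sample pot with a white cap that lies nearer the gate on the ledge: a cylinder 30 mm in diameter, 70 mm long, 28 to 56 g, lying across the ledge (its own x axis is its long axis, along the sorter's x), free to roll
- pot_b_center (a point): centre of the second, identical pot, lying behind pot_a on the ledge (farther from the gate)
- spare_pot_mid (a point): bystander, centre of it: upright sample pot with a yellow cap standing on the counter, 30 mm diameter, 70 mm tall; not part of the job
- jar_mid (a point): bystander, centre of it: amber glass jar with a black cap, 52 mm diameter, 75 mm tall
- slide_box_mid (a point): bystander, centre of it: flat blue box with grey lid for microscope slides, about 87 x 102 x 34 mm
- eyepiece_mid (a point): bystander, centre of it: black microscope eyepiece standing upright, 38 mm diameter, 56 mm tall
- dish_mid (a point): bystander, centre of it: shallow round steel dish, 110 mm diameter, 35 mm tall
- spray_mid (a point): bystander, centre of it: white bottle with blue cap, 60 mm diameter, 170 mm tall
- pot_a: the same pot as pot_a_center; its origin lies on the pot's side wall, so use the point
- pot_b: the same pot as pot_b_center; its origin lies on the pot's side wall, so use the point
There are look-alikes about, which are no part of the job. What is shaped like the pot_b but purple is not meant.

How it is judged:
On the way:
1. the gate is tipped over towards the blue tray while both pots still lie on the ledge (value of joint gate above 0.22 rad and z of each of pot_a_center, pot_b_center in the frame of sorter above 0.13 m and y of each of pot_a_center, pot_b_center in the frame of sorter below -0.088 m), for 0.2 s.
At the end, for the whole second after the job is handed in: both white-capped pots lie at rest (under 30 mm/s) inside the blue tray, centres less than 65 mm above the counter, and the gate is still tipped to the blue tray (above 0.22 rad) (value of joint gate above 0.22 rad and y of pot_a_center in the frame of sorter between 0.172 and 0.288 m and x of pot_a_center in the frame of sorter between -0.05 and 0.05 m and z of each of pot_a_center, pot_b_center in the frame of sorter below 0.065 m and linear speed of each of pot_a, pot_b below 0.03 m/s and y of pot_b_center in the frame of sorter between 0.172 and 0.288 m and x of pot_b_center in the frame of sorter between -0.05 and 0.05 m); the robot touches nothing.
It fails at once if something else on the counter was shifted by more than 25 mm (distance of any of spare_pot_mid, jar_mid, slide_box_mid, eyepiece_mid, dish_mid, spray_mid from where it was at the start of the episode above 0.025 m).
It fails at once if a pot was lifted (more than 30 mm above where it lies on the ledge) (z of any of pot_a_center, pot_b_center in the frame of sorter above 0.17 m).
It fails at once if a pot was squeezed (more than 20 N between the fingers and the pot) (contact force between any of pot_a, pot_b and the fingers above 20 N).
It fails at once if a pot was touched beyond the gate's pivot instead of rolling by itself ((contact force between pot_a and the fingers above 0.2 N and y of pot_a_center in the frame of sorter above 0 m) or (contact force between pot_b and the fingers above 0.2 N and y of pot_b_center in the frame of sorter above 0 m)).
It also fails if it takes over 43 s, if anything falls off the work surface, if the arm or the gripper's body presses on something with over 40 N, if the wrist force passes 120 N, or if a joint passes its speed limit or range.

## Working session

There is one attempt and no reset: what is moved stays moved. The work goes in short steps, Python scripts to look and compute and a shell command to move; the robot and the scene stay as the last step left them, time stands still between calls to the robot, and variables do not carry over. Pictures are saved under pics/ and viewed, and the job is handed in when it is done.

```bash
mkdir -p pics; ls; python3 - <<'E'
from bench import *
import cv2
print(sense())
for n in("scene","top","wrist"):
    im=capture(n); cv2.imwrite(f"pics/{n}0.png",im); print(n,camera_params(n))
E
```

```text
pics
{'t': 0.0, 'joints': array([ 1.17180325,  0.68998936, -0.19450305,  1.56634628,  0.15731001,
        0.90249158, -0.21508433]), 'qvel': array([-5.44638327e-04,  8.96804515e-04, -1.93819829e-03,  9.15225602e-04,
       -2.40194044e-04,  6.26906245e-05,  2.81595578e-04]), 'joint_efforts': array([-1.13498958e-03, -5.39605916e+01, -1.26681503e+00, -1.58543140e+01,
        9.13366908e-03,  9.41941602e-03, -2.80924937e-06]), 'eef_pos': array([ 0.26196158, -0.5670894 ,  0.40387952]), 'eef_rot': array([ 9.76666545e-01,  2.14759426e-01, -2.69010860e-04, -8.81101030e-04]), 'contact_force': array([ 0.36804534,  0.38981689, -0.87284144]), 'moment': array([-0.03993993, -0.04105569, -0.00262828]), 'grip_width': 0.08490782714185177}
scene {'camera_matrix': array([[394.0248703 ,   0.        , 279.27562574],
       [  0.        , 394.0248703 , 209.19687712],
       [  0.        ,   0.        ,   1.        ]]), 'rvec': array([ 1.58879027,  1.71987808, -0.93132478]), 'tvec': array([ 0.08932481, -0.22746953,  1.41850927])}
top {'camera_matrix': array([[411.60409002,   0.        , 278.22093362],
       [  0.        , 411.60409002, 204.68594471],
       [  0.        ,   0.        ,   1.        ]]), 'rvec': array([ 2.14385383, -2.19549488,  0.14672816]), 'tvec': array([-0.0338084 ,  0.57682866,  0.98520319])}
wrist {'camera_matrix': array([[345.86400596,   0.        , 274.93273931],
       [  0.        , 345.86400596, 207.56007138],
       [  0.        ,   0.        ,   1.        ]]), 'mount': array([[-9.17061165e-06, -9.55126684e-01, -2.96197598e-01,
         7.58922371e-02],
       [ 9.99999699e-01, -2.38442106e-04,  7.37925663e-04,
        -5.42359598e-04],
       [-7.75438471e-04, -2.96197503e-01,  9.55126399e-01,
         3.15870385e-02],
       [ 0.00000000e+00,  0.00000000e+00,  0.00000000e+00,
         1.00000000e+00]])}
```

View pics/scene0.png

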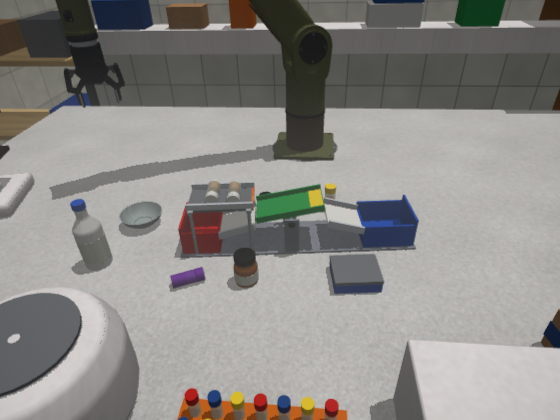

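View pics/top0.png

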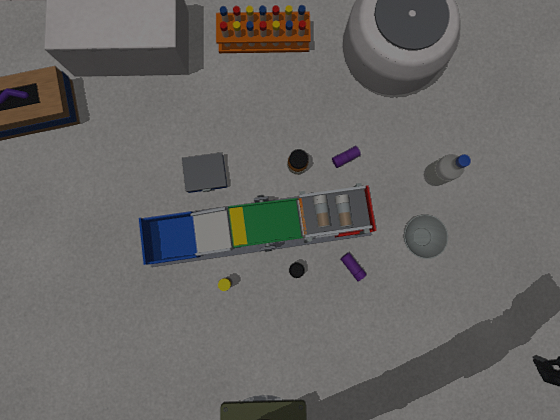

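View pics/wrist0.png

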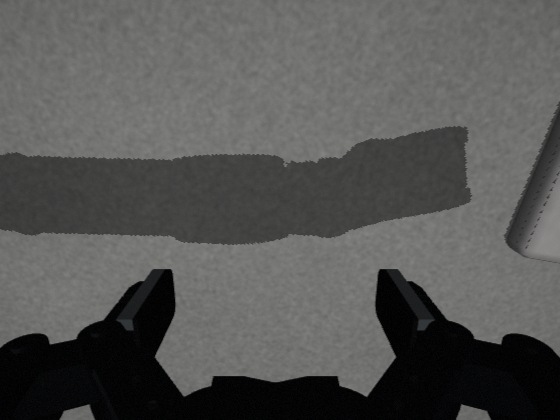

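The top view shows the two white-capped pots on the ledge at about (321,210) and (343,210). The purple look-alikes lie on the counter at (346,156) and (353,266), and the yellow-capped spare stands at (224,284). The gate's yellow band is at (237,226) and the blue tray is at (168,238). Next I'll locate these points in world coordinates.

```bash
cat > h.py <<'E'
from bench import *
import numpy as np, cv2
from scipy.spatial.transform import Rotation as R
def cam(n):
    p=camera_params(n)
    K=np.array(p["camera_matrix"])
    if n=="wrist":
        s=sense(); T=np.eye(4); T[:3,:3]=R.from_quat(s["eef_rot"]).as_matrix(); T[:3,3]=s["eef_pos"]
        W=T@np.array(p["mount"]); return K,W[:3,:3],W[:3,3]
    Rm=cv2.Rodrigues(np.array(p["rvec"]))[0]; return K,Rm.T,-Rm.T@np.array(p["tvec"])
def ray(n,u,v):
    K,Rw,c=cam(n); d=Rw@np.linalg.inv(K)@np.array([u,v,1.]); return c,d/np.linalg.norm(d)
def onz(n,u,v,z):
    c,d=ray(n,u,v); return c+d*(z-c[2])/d[2]
def proj(n,P):
    K,Rw,c=cam(n); q=(np.atleast_2d(P)-c)@Rw@K.T; return q[:,:2]/q[:,2:]
E
python3 - <<'E'
from h import *
Z=dict(sorter=0,gate_press=.117,ledge_edge=.125,blue_tray=.009,pot_a_center=.14,pot_b_center=.14,spare_pot_mid=.035,jar_mid=.0375,eyepiece_mid=.028)
for n in("top","scene"):
    im=capture(n)
    for q,z in Z.items():
        for r in pinpoint(q,n)[:3]:
            v,u=r["at"]; print(n,q,round(r["score"],2),(round(u,1),round(v,1)),onz(n,u,v,z).round(4))
im=capture("top"); cv2.imwrite("pics/topc.png",cv2.resize(im[170:300,130:390],(780,390),interpolation=cv2.INTER_CUBIC))
E
```

```text
top sorter 0.87 (262.6, 225.3) [ 0.528  -0.0072  0.    ]
top gate_press 0.89 (236.2, 224.2) [0.524 0.05  0.117]
top gate_press 0.28 (427.1, 236.8) [ 0.4852 -0.3815  0.117 ]
top blue_tray 0.76 (175.7, 236.3) [0.505  0.2107 0.009 ]
top blue_tray 0.52 (318.2, 209.0) [ 0.5655 -0.1492  0.009 ]
top pot_a_center 0.84 (319.4, 213.1) [ 0.5426 -0.1362  0.14  ]
top pot_a_center 0.66 (298.5, 267.9) [ 0.4238 -0.0862  0.14  ]
top pot_b_center 0.77 (342.2, 211.0) [ 0.5461 -0.187   0.14  ]
top pot_b_center 0.65 (357.2, 264.3) [ 0.4283 -0.2149  0.14  ]
top pot_b_center 0.56 (342.9, 158.6) [ 0.6646 -0.1937  0.14  ]
top spare_pot_mid 0.68 (224.3, 281.9) [0.391  0.0874 0.035 ]
top jar_mid 0.87 (293.8, 162.2) [ 0.6815 -0.089   0.0375]
top eyepiece_mid 0.54 (298.7, 269.1) [ 0.4167 -0.0938  0.028 ]
scene sorter 0.73 (292.3, 239.1) [ 0.5349 -0.0077  0.    ]
scene sorter 0.68 (312.8, 201.4) [0.3613 0.0393 0.    ]
scene gate_press 0.9 (315.5, 201.5) [0.5395 0.0468 0.117 ]
scene ledge_edge 0.6 (254.1, 194.1) [ 0.5279 -0.097   0.125 ]
scene ledge_edge 0.19 (315.3, 199.6) [0.5439 0.0462 0.125 ]
scene blue_tray 0.97 (383.7, 227.8) [0.4866 0.2203 0.009 ]
scene pot_a_center 0.64 (230.8, 194.5) [ 0.556  -0.1456  0.14  ]
scene pot_b_center 0.74 (189.9, 278.3) [ 0.8263 -0.1639  0.14  ]
scene pot_b_center 0.54 (210.5, 194.9) [ 0.5602 -0.1917  0.14  ]
scene spare_pot_mid 0.46 (329.8, 198.4) [0.3973 0.0851 0.035 ]
scene jar_mid 0.74 (245.5, 264.9) [ 0.6762 -0.0995  0.0375]
scene eyepiece_mid 0.58 (213.4, 197.4) [ 0.3987 -0.2364  0.028 ]
scene eyepiece_mid 0.47 (266.0, 204.0) [ 0.4235 -0.0858  0.028 ]
```

View pics/topc.png

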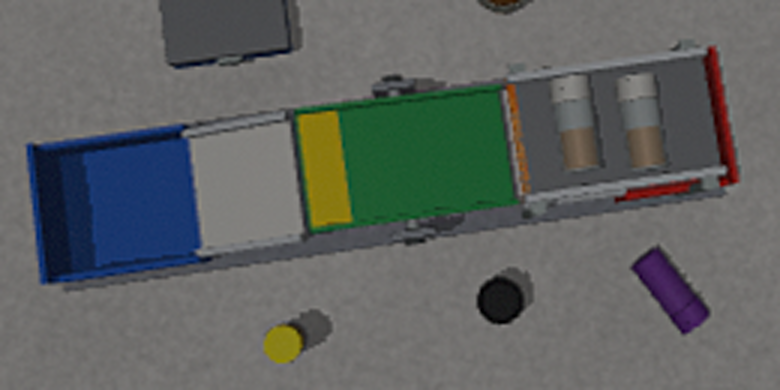

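```bash
cat > fit.py <<'E'
from h import *
from scipy.optimize import least_squares
obs=[("top",(236.2,224.2),(0,.0572,.1169)),("top",(238.3,226),(0,.0572,.1169)),("top",(175.7,236.3),(0,.230,.009)),
("top",(302,216.5),(0,-.085,.125)),("top",(142.3,241.5),(0,.288,.081)),
("scene",(315.5,201.5),(0,.0572,.1169)),("scene",(254.1,194.1),(0,-.085,.125)),("scene",(383.7,227.8),(0,.230,.009)),
("top",(262.6,225.3),(0,0,0)),("scene",(292.3,239.1),(0,0,0))]
def w(p,P): c,s=np.cos(p[2]),np.sin(p[2]); return np.array([p[0]+c*P[0]-s*P[1],p[1]+s*P[0]+c*P[1],P[2]])
def f(p): return np.concatenate([proj(n,w(p,P))[0]-np.array(u) for n,u,P in obs])
r=least_squares(f,[.53,-.01,.15],loss="soft_l1")
if __name__=="__main__":
    print(r.x,f(r.x).reshape(-1,2).round(1))
    print("ledge",w(r.x,(0,-.085,.125)),"press",w(r.x,(0,.0572,.117)))
    c,s=np.cos(r.x[2]),np.sin(r.x[2])
    for P in ([.5426,-.1362],[.5461,-.187],[.556,-.1456],[.5602,-.1917]):
        d=np.array(P)-r.x[:2]; print(P,(c*d[0]+s*d[1]).round(4),(-s*d[0]+c*d[1]).round(4))
    im=capture("top")
    L=[(x,y,.125) for y in(-.085,-.235) for x in(-.042,.042)]+[(x,.0736,.1216) for x in(-.043,.043)]+[(x,y,.009) for x in (-.05,.05) for y in (.175,.285)]
    im=cv2.resize(im,None,fx=4,fy=4,interpolation=cv2.INTER_CUBIC)
    for P in L:
        u=proj("top",w(r.x,P))[0]; cv2.circle(im,(int(4*u[0]+2),int(4*u[1]+2)),3,(0,0,255),-1)
    im=im[4*170:4*300,4*130:4*390]; cv2.imwrite("pics/fit.png",cv2.resize(im,(800,400)))
E
python3 fit.py
```

```text
[ 0.52808765 -0.01082755  0.12095495] [[ 1.8  1.2]
 [-0.3 -0.6]
 [-2.7  1.9]
 [-1.5 -0.4]
 [-1.6 -0.8]
 [-0.2 -4.3]
 [ 0.1  2.4]
 [-0.5  3.3]
 [ 1.4 -0.1]
 [-1.1 -1.7]]
ledge [ 0.53834377 -0.09520653  0.125     ] press [0.52118588 0.04595454 0.117     ]
[0.5426, -0.1362] -0.0007 -0.1262
[0.5461, -0.187] -0.0034 -0.1771
[0.556, -0.1456] 0.0114 -0.1372
[0.5602, -0.1917] 0.0101 -0.1834
```

View pics/fit.png

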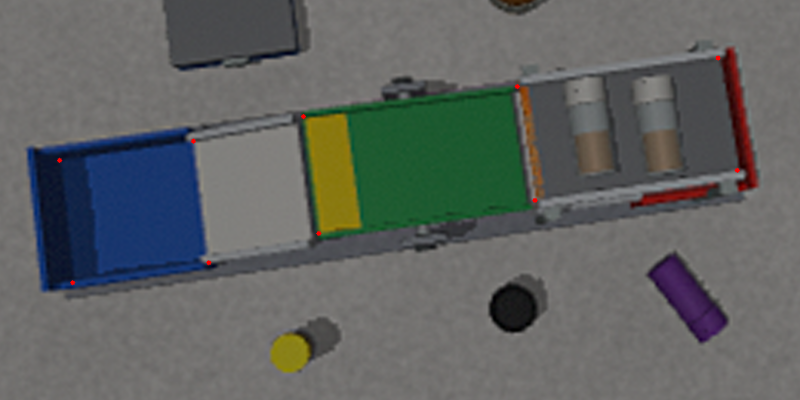

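The sorter fit agrees with the edges in the picture to about 2 mm. The sorter sits at (0.528, -0.011) with a yaw of 0.121. Pot A is at sorter y of about -0.13 and pot B at about -0.18. I chose the two white-capped pots on the ledge, and the crop shows no purple on them. First I'll turn the tool so the jaw axis lies along the sorter's x, and close the fingers.

```bash
python3 -m handwheel '{"delta_pos":[[0,0,0],[0,0,0],[0,0,0],[0,0,0],[0,0,0],[0,0,0],[0,0,0],[0,0,0],[0,0,0]],"twist":[-0.14,-0.14,-0.14,-0.14,-0.14,-0.14,-0.14,-0.14,-0.14],"gripper":[0,0,0,0,0,0,0,0,0]}' 20
cat > go.py <<'E'
# print the tool-frame shift to bring fingertips (len L) to sorter-frame point
import sys; from fit import *
x,y,z,L=map(float,sys.argv[1:5])
s=sense(); M=R.from_quat(s["eef_rot"]).as_matrix()
t=w(r.x,(x,y,z)); tcp=t+np.array([0,0,L])
a=np.arctan2(M[1,1],M[0,1])
print("t",s["t"],"eef",s["eef_pos"].round(4),"F",s["contact_force"].round(2),"grip",round(s["grip_width"],4))
print("tool delta",(M.T@(tcp-s["eef_pos"])).round(4),"twist",[round((-(r.x[2]+k-a)+np.pi/2)%np.pi-np.pi/2,4) for k in(0,)],"z",M[:,2].round(3))
c,q=np.cos(r.x[2]),np.sin(r.x[2]);print("tool x in sorter",(np.array([[c,q],[-q,c]])@M[:2,0]).round(3))
E
python3 go.py 0 .057 .145 .173
```

```text
t: 2.15
eef_pos: [0.262, -0.5675, 0.4047]
eef_rot: [0.661, 0.751, -0.0, 0.0]
contact_force: [0.2, 0.1, 0.1]
grip_width: -0.0001
t 2.15 eef [ 0.262  -0.5675  0.4047] F [0.17 0.08 0.13] grip -0.0001
tool delta [0.5753 0.3351 0.0866] twist [np.float64(0.0066)] z [-0. -0. -1.]
tool x in sorter [-0.007  1.   ]
```

```bash
python3 -m handwheel '{"delta_pos":[[0.041,0.024,0],[0.041,0.024,0],[0.041,0.024,0],[0.041,0.024,0],[0.041,0.024,0],[0.041,0.024,0],[0.041,0.024,0],[0.041,0.024,0],[0.041,0.024,0],[0.041,0.024,0]],"twist":[0,0,0,0,0,0,0,0,0,0],"gripper":[0,0,0,0,0,0,0,0,0,0]}' 
python3 go.py 0 .057 .145 .173
```

```text
t: 3.15
eef_pos: [0.4511, -0.1295, 0.405]
eef_rot: [0.663, 0.749, 0.0, 0.0]
contact_force: [0.6, 0.0, -0.5]
grip_width: -0.0002
t 3.15 eef [ 0.4511 -0.1295  0.405 ] F [ 0.65  0.04 -0.49] grip -0.0002
tool delta [0.1655 0.0908 0.0869] twist [np.float64(0.0006)] z [ 0.001 -0.    -1.   ]
tool x in sorter [-0.001  1.   ]
```

```bash
python3 -m handwheel '{"delta_pos":[[0.041,0.023,0.01],[0.041,0.023,0.01],[0.041,0.023,0.02],[0.041,0.023,0.02],[0,0,0.025],[0,0,0]],"twist":[0,0,0,0,0,0],"gripper":[0,0,0,0,0,0]}' 
python3 go.py 0 .06 .10 .173
python3 - <<'E'
from h import *
for n in("wrist","top","scene"): cv2.imwrite(f"pics/{n}1.png",capture(n))
a=cv2.imread("pics/top1.png")[160:310,130:390]; b=cv2.imread("pics/scene1.png")[130:280,160:440]
cv2.imwrite("pics/c1.png",np.vstack([cv2.resize(a,(520,300)),cv2.resize(b,(520,279))]))
E
```

```text
t: 3.75
eef_pos: [0.5203, 0.0422, 0.3182]
eef_rot: [0.661, 0.75, -0.002, -0.002]
contact_force: [-0.9, -2.0, 0.1]
grip_width: -0.0
t 3.75 eef [0.5203 0.0422 0.3182] F [-0.9  -2.03  0.08] grip -0.0
tool delta [0.0065 0.0016 0.0452] twist [np.float64(0.0044)] z [-0.005 -0.001 -1.   ]
tool x in sorter [-0.004  1.   ]
```

View pics/c1.png

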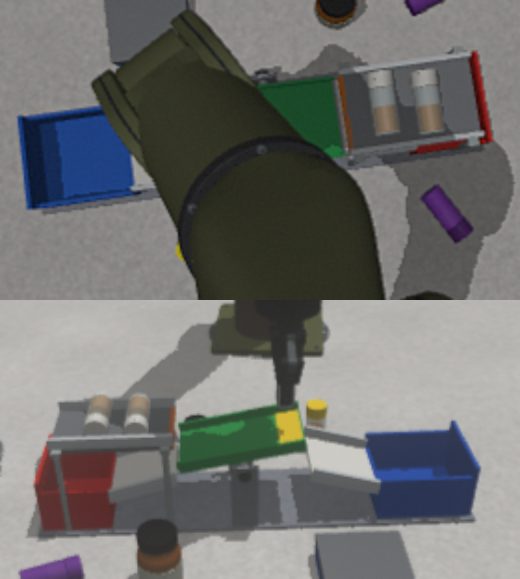

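View pics/wrist1.png

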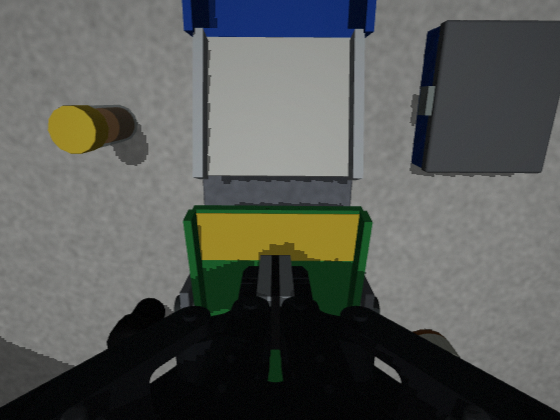

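The fingertips are centred on the gate in x: the tip is at column 275 and the gate's middle at 279. They sit just pivot-side of the yellow band. I'll move 8 mm towards blue and press down in steps.

```bash
python3 -m handwheel '{"delta_pos":[[0.008,0.001,0],[0,0,0.01],[0,0,0.01],[0,0,0.008],[0,0,0.006],[0,0,0.006],[0,0,0.006],[0,0,0]],"twist":[0,0,0,0,0,0,0,0],"gripper":[0,0,0,0,0,0,0,0]}' 
python3 go.py 0 .065 .084 .173
```

```text
t: 4.7
eef_pos: [0.521, 0.049, 0.2738]
eef_rot: [0.663, 0.749, -0.0, -0.0]
contact_force: [-0.1, 0.3, -0.1]
grip_width: 0.0002
t 4.7 eef [0.521  0.049  0.2738] F [-0.08  0.3  -0.07] grip 0.0002
tool delta [ 0.0047 -0.0001  0.0168] twist [np.float64(0.0014)] z [-0.001 -0.    -1.   ]
tool x in sorter [-0.001  1.   ]
```

```bash
python3 -m handwheel '{"delta_pos":[[0.004,0,0.005],[0,0,0.005]],"twist":[0,0],"gripper":[0,0]}' 
python3 -m handwheel '{"delta_pos":[[0,0,0.004]],"twist":[0],"gripper":[0]}' 
python3 -m handwheel '{"delta_pos":[[0,0,0.003]],"twist":[0],"gripper":[0]}' 
python3 go.py 0 .065 .084 .173
python3 - <<'E'
from h import *
for n in("wrist","scene"): cv2.imwrite(f"pics/{n}2.png",capture(n))
a=cv2.imread("pics/wrist2.png"); b=cv2.imread("pics/scene2.png")[130:280,160:440]
cv2.imwrite("pics/c2.png",np.vstack([a[:,:][:300],cv2.resize(b,(560,300))]))
E
```

```text
t: 4.9
eef_pos: [0.5207, 0.0531, 0.2645]
eef_rot: [0.663, 0.749, 0.0, 0.0]
contact_force: [-0.2, 0.2, 1.5]
grip_width: -0.0002
t: 5.0
eef_pos: [0.5207, 0.0531, 0.2603]
eef_rot: [0.663, 0.749, 0.0, 0.0]
contact_force: [-0.2, -0.7, 2.7]
grip_width: -0.0002
t: 5.1
eef_pos: [0.5207, 0.053, 0.2573]
eef_rot: [0.663, 0.749, 0.0, 0.0]
contact_force: [0.8, 0.5, 2.9]
grip_width: -0.0
t 5.1 eef [0.5207 0.053  0.2573] F [0.82 0.51 2.92] grip -0.0
tool delta [ 0.0007 -0.0004  0.0003] twist [np.float64(0.0012)] z [ 0.  0. -1.]
tool x in sorter [-0.001  1.   ]
```

View pics/c2.png

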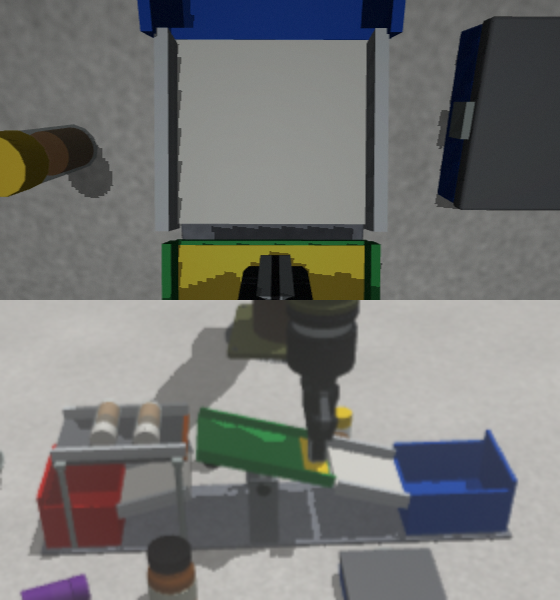

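The gate has followed the tip down: its ledge-side end is now raised, though not fully. The force is only about 3 N, so the stop isn't reached yet. I'll press on in 2 mm steps until the force rises.

```bash
python3 -m handwheel '{"delta_pos":[[0,0,0.002]],"twist":[0],"gripper":[0]}' 
python3 -m handwheel '{"delta_pos":[[0,0,0.002]],"twist":[0],"gripper":[0]}' 
python3 -m handwheel '{"delta_pos":[[0,0,0.001]],"twist":[0],"gripper":[0]}'
```

```text
t: 5.3
eef_pos: [0.5207, 0.053, 0.2562]
eef_rot: [0.663, 0.749, 0.0, 0.0]
contact_force: [-3.4, -1.4, 25.6]
grip_width: -0.0002
t: 5.4
eef_pos: [0.5206, 0.0531, 0.2558]
eef_rot: [0.663, 0.749, 0.0, 0.001]
contact_force: [-6.6, -1.7, 40.3]
grip_width: 0.0001
t: 5.5
eef_pos: [0.5205, 0.0532, 0.2557]
eef_rot: [0.663, 0.749, 0.0, 0.001]
contact_force: [-6.8, -1.3, 41.7]
grip_width: 0.0004
```

At the hard stop with about 40 N. Now I'll lift and travel back over the ledge with the tip about 65 mm above it, opening the fingers to 35 mm so both tips push the pot evenly.

```bash
python3 -m handwheel '{"delta_pos":[[0,0,-0.02],[0,0,-0.045],[0,0,-0.045],[-0.045,0,0],[-0.045,0,0],[-0.045,0,0],[-0.045,0,0],[-0.045,0,0],[-0.045,0,0],[-0.03,0,0]],"twist":[0,0,0,0,0,0,0,0,0,0],"gripper":[0,0,0.035,0.035,0.035,0.035,0.035,0.035,0.035,0.035]}' 
python3 -m handwheel '{"delta_pos":[[0,0,0],[0,0,0]],"twist":[0,0],"gripper":[0.035,0.035]}' 
python3 go.py 0 -.225 .135 .168
python3 - <<'E'
from h import *
for n in("wrist","scene"):
    cv2.imwrite(f"pics/{n}3.png",capture(n))
    for q in("pot_a_center","pot_b_center","ledge_edge"):
        print(n,q,[(p["at"],round(p["score"],2),onz(n,p["at"][1],p["at"][0],.125 if q[0]=="l" else .14).round(4)) for p in pinpoint(q,n)[:3]])
cv2.imwrite("pics/s3.png",cv2.resize(cv2.imread("pics/scene3.png")[130:280,160:440],(784,420)))
E
```

```text
t: 6.5
eef_pos: [0.5563, -0.2491, 0.362]
eef_rot: [0.664, 0.748, -0.001, 0.0]
contact_force: [0.3, 0.6, 0.7]
grip_width: 0.0352
t: 6.7
eef_pos: [0.5566, -0.2452, 0.362]
eef_rot: [0.663, 0.748, 0.0, -0.001]
contact_force: [0.1, 1.1, -0.0]
grip_width: 0.035
t 6.7 eef [ 0.5566 -0.2452  0.362 ] F [ 0.08  1.13 -0.  ] grip 0.035
tool delta [ 0.0111 -0.      0.059 ] twist [np.float64(-0.0005)] z [-0.001  0.001 -1.   ]
tool x in sorter [0.001 1.   ]
wrist pot_a_center [([42.3, 276.2], 0.96, array([ 0.5449, -0.1395,  0.14  ]))]
wrist pot_b_center [([155.3, 130.7], 0.64, array([ 0.4724, -0.2058,  0.14  ])), ([184.1, 432.8], 0.61, array([ 0.6423, -0.2009,  0.14  ])), ([139.5, 268.2], 0.6, array([ 0.5468, -0.1878,  0.14  ]))]
wrist ledge_edge []
scene pot_a_center [([193.5, 233.0], 0.55, array([ 0.5515, -0.1413,  0.14  ]))]
scene pot_b_center [([217.7, 139.1], 0.74, array([ 0.6568, -0.322 ,  0.14  ])), ([192.7, 209.0], 0.73, array([ 0.551 , -0.1974,  0.14  ])), ([278.2, 186.6], 0.69, array([ 0.8264, -0.1697,  0.14  ]))]
scene ledge_edge [([194.6, 249.6], 0.82, array([ 0.5307, -0.1073,  0.125 ])), ([197.6, 231.7], 0.18, array([ 0.5458, -0.1469,  0.125 ]))]
```

View pics/wrist3.png

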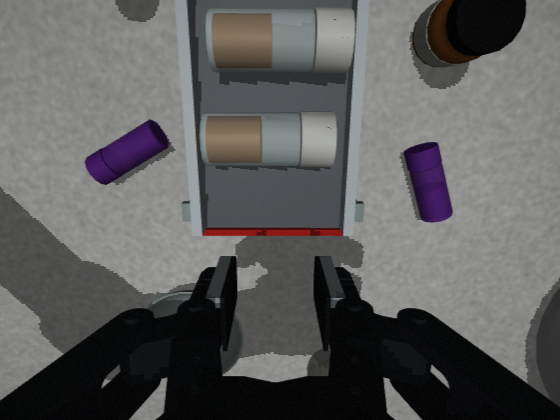

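View pics/s3.png

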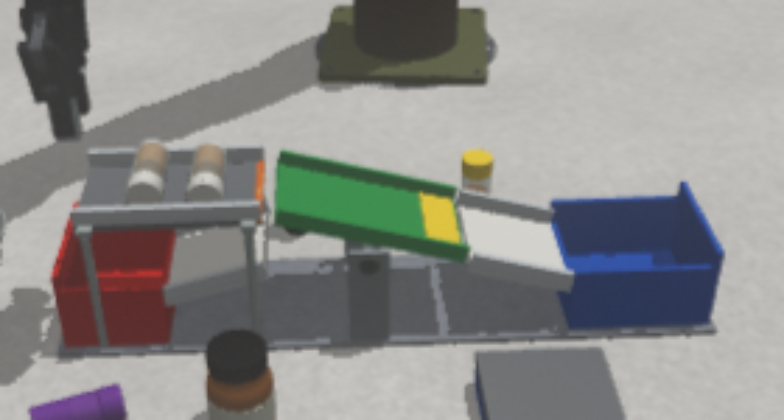

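The gate is tipped to blue, with the yellow end down at the chute, and both pots still lie on the ledge at wrist pixels (276,42) and (268,140). The fingers are centred behind the ledge, so I'll lower them behind pot B.

```bash
python3 -m handwheel '{"delta_pos":[[0,0,0.02],[0,0,0.02],[0,0,0.017],[0,0,0]],"twist":[0,0,0,0],"gripper":[0.035,0.035,0.035,0.035]}' 
python3 go.py 0 -.225 .135 .17
python3 - <<'E'
from h import *
for n in("wrist","scene"):
    cv2.imwrite(f"pics/{n}4.png",capture(n))
a=cv2.imread("pics/wrist4.png")[:300]; b=cv2.imread("pics/scene4.png")[150:280,160:340]
cv2.imwrite("pics/c4.png",np.vstack([a,cv2.resize(b,(560,300))]))
E
```

```text
t: 7.5
eef_pos: [0.5562, -0.2444, 0.3035]
eef_rot: [0.662, 0.749, -0.001, -0.002]
contact_force: [-0.5, 0.0, -0.6]
grip_width: 0.0349
t 7.5 eef [ 0.5562 -0.2444  0.3035] F [-0.46  0.03 -0.63] grip 0.0349
tool delta [ 0.0103  0.0003 -0.0015] twist [np.float64(0.0018)] z [-0.004  0.001 -1.   ]
tool x in sorter [-0.002  1.   ]
```

View pics/c4.png

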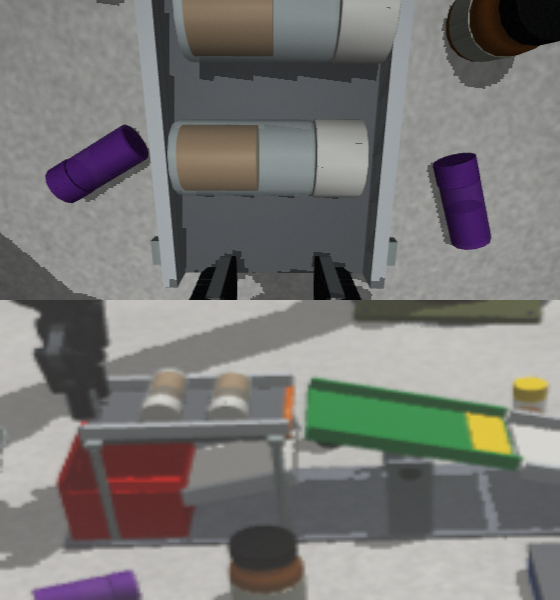

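```bash
python3 -m handwheel '{"delta_pos":[[0.006,0,0],[0.006,0,0],[0.005,0,0],[0.005,0,0],[0.004,0,0],[0.004,0,0],[0.004,0,0],[0.004,0,0]],"twist":[0,0,0,0,0,0,0,0],"gripper":[0.035,0.035,0.035,0.035,0.035,0.035,0.035,0.035]}' 
python3 go.py 0 -.225 .135 .17
python3 - <<'E'
from h import *
cv2.imwrite("pics/wrist5.png",capture("wrist"))
E
```

```text
t: 8.4
eef_pos: [0.5524, -0.2069, 0.3055]
eef_rot: [0.663, 0.749, -0.0, 0.0]
contact_force: [-0.0, -0.2, 0.6]
grip_width: 0.0352
t 8.4 eef [ 0.5524 -0.2069  0.3055] F [-0.02 -0.23  0.59] grip 0.0352
tool delta [-0.0274 -0.0005  0.0005] twist [np.float64(0.0009)] z [-0. -0. -1.]
tool x in sorter [-0.001  1.   ]
```

View pics/wrist5.png

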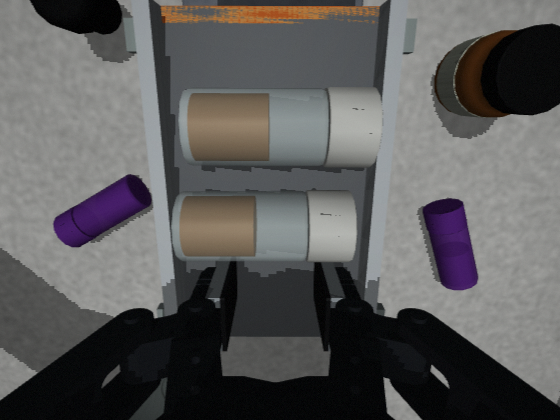

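The fingers now touch pot B, with both tips on its back at row 262. I'll keep pushing at 40 mm/s.

```bash
python3 -m handwheel '{"delta_pos":[[0.004,0,0],[0.004,0,0],[0.004,0,0],[0.004,0,0],[0.004,0,0],[0.004,0,0],[0.004,0,0]],"twist":[0,0,0,0,0,0,0],"gripper":[0.035,0.035,0.035,0.035,0.035,0.035,0.035]}' 
python3 go.py 0 -.225 .135 .17
python3 - <<'E'
from h import *
cv2.imwrite("pics/wrist6.png",capture("wrist"))
E
```

```text
t: 9.15
eef_pos: [0.5491, -0.179, 0.3056]
eef_rot: [0.663, 0.749, 0.0, 0.0]
contact_force: [-0.1, 0.3, 0.2]
grip_width: 0.0349
t 9.15 eef [ 0.5491 -0.179   0.3056] F [-0.06  0.27  0.18] grip 0.0349
tool delta [-0.0556 -0.0006  0.0006] twist [np.float64(0.0011)] z [ 0. -0. -1.]
tool x in sorter [-0.001  1.   ]
```

View pics/wrist6.png

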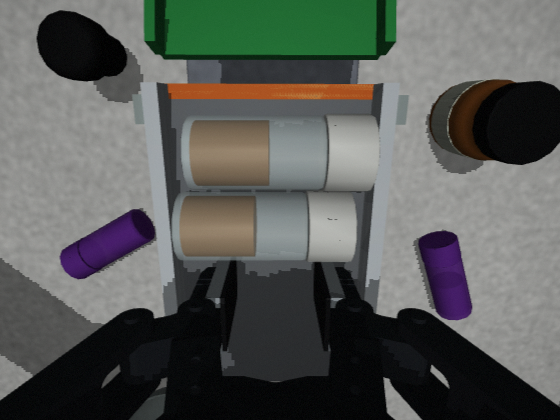

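The pots are touching, square to the ledge, and pot A is about 15 mm from the stripe. Continuing.

```bash
python3 -m handwheel '{"delta_pos":[[0.004,0,0],[0.004,0,0],[0.004,0,0],[0.004,0,0],[0.004,0,0],[0.004,0,0],[0.004,0,0],[0,0,0],[0,0,0]],"twist":[0,0,0,0,0,0,0,0,0],"gripper":[0.035,0.035,0.035,0.035,0.035,0.035,0.035,0.035,0.035]}' 
python3 go.py 0 -.225 .135 .17
python3 - <<'E'
from h import *
cv2.imwrite("pics/wrist7.png",capture("wrist"))
E
```

```text
t: 10.1
eef_pos: [0.5457, -0.1514, 0.3055]
eef_rot: [0.663, 0.749, -0.0, 0.0]
contact_force: [0.2, 0.3, -0.3]
grip_width: 0.0352
t 10.1 eef [ 0.5457 -0.1514  0.3055] F [ 0.22  0.27 -0.3 ] grip 0.0352
tool delta [-0.0833 -0.0006  0.0006] twist [np.float64(0.0013)] z [ 0. -0. -1.]
tool x in sorter [-0.001  1.   ]
```

View pics/wrist7.png

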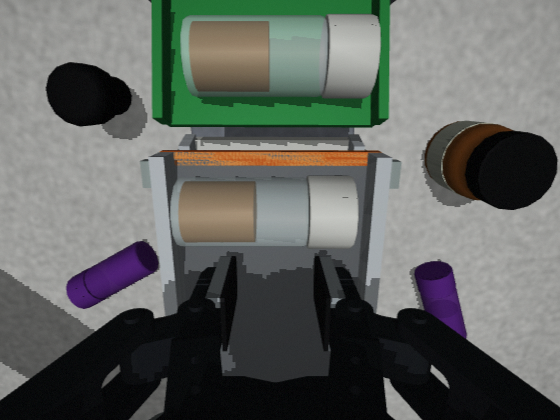

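Pot A has rolled onto the gate by itself. Pot B is a few millimetres ahead of the tips. I'll pause and look again.

```bash
python3 -m handwheel '{"delta_pos":[[0,0,0],[0,0,0],[0,0,0],[0,0,0],[0,0,0],[0,0,0]],"twist":[0,0,0,0,0,0],"gripper":[0.035,0.035,0.035,0.035,0.035,0.035]}' 
python3 - <<'E'
from h import *
for n in("wrist","scene"):
    cv2.imwrite(f"pics/{n}8.png",capture(n))
a=cv2.imread("pics/wrist8.png")[:300]; b=cv2.imread("pics/scene8.png")[130:280,160:440]
cv2.imwrite("pics/c8.png",np.vstack([a,cv2.resize(b,(560,300))]))
E
```

```text
t: 10.75
eef_pos: [0.5457, -0.1515, 0.3056]
eef_rot: [0.663, 0.749, -0.0, 0.0]
contact_force: [-0.8, -0.0, 0.5]
grip_width: 0.0351
```

View pics/c8.png

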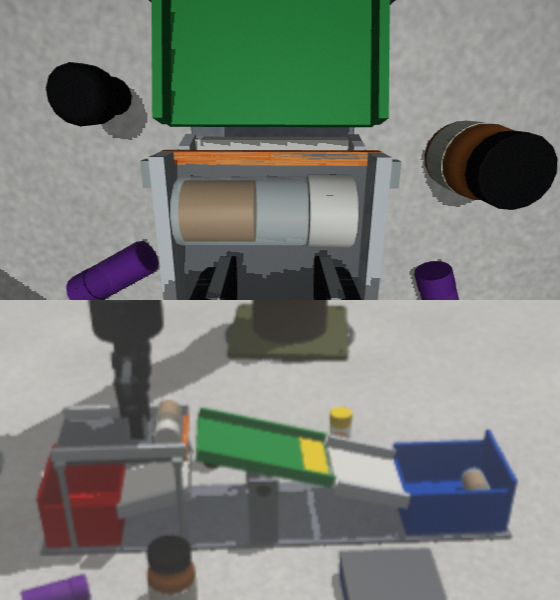

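Pot A is in the blue tray, visible at about (475,480) in the lower panel, and the gate is still tipped. Pot B rests near the edge, so I'll nudge it the same way.

```bash
python3 -m handwheel '{"delta_pos":[[0.004,0,0],[0.004,0,0],[0.004,0,0],[0.004,0,0],[0.004,0,0],[0.004,0,0],[0.004,0,0],[0,0,0],[0,0,0]],"twist":[0,0,0,0,0,0,0,0,0],"gripper":[0.035,0.035,0.035,0.035,0.035,0.035,0.035,0.035,0.035]}' 
python3 go.py 0 -.225 .135 .17
python3 - <<'E'
from h import *
cv2.imwrite("pics/wrist9.png",capture("wrist"))
E
```

```text
t: 11.75
eef_pos: [0.5423, -0.1237, 0.3056]
eef_rot: [0.663, 0.749, -0.0, 0.0]
contact_force: [0.1, -0.7, -0.1]
grip_width: 0.0349
t 11.75 eef [ 0.5423 -0.1237  0.3056] F [ 0.11 -0.71 -0.08] grip 0.0349
tool delta [-0.1112 -0.0006  0.0006] twist [np.float64(0.0013)] z [ 0. -0. -1.]
tool x in sorter [-0.001  1.   ]
```

View pics/wrist9.png

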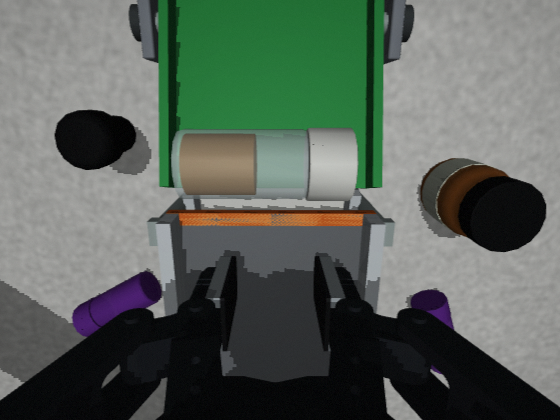

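Pot B has left the ledge and is on the gate, clear of the fingers. I'll back off, lift and check.

```bash
python3 -m handwheel '{"delta_pos":[[-0.01,0,0],[0,0,-0.02],[0,0,-0.04],[0,0,-0.04],[0,0,0],[0,0,0],[0,0,0],[0,0,0],[0,0,0],[0,0,0]],"twist":[0,0,0,0,0,0,0,0,0,0],"gripper":[0.035,0.035,0.035,0.035,0.035,0.035,0.035,0.035,0.035,0.035]}' 
python3 - <<'E'
from h import *
for n in("top","scene"):
    cv2.imwrite(f"pics/{n}10.png",capture(n))
    for q in("pot_a_center","gate_press","spray_mid","jar_mid","eyepiece_mid","spare_pot_mid"): print(n,q,[(np.round(p["at"],0),round(p["score"],2)) for p in pinpoint(q,n)[:3]])
a=cv2.imread("pics/top10.png")[140:300,130:390]; b=cv2.imread("pics/scene10.png")[150:280,160:440]
cv2.imwrite("pics/c10.png",np.vstack([cv2.resize(a,(560,320)),cv2.resize(b,(560,260))]))
E
```

```text
t: 12.8
eef_pos: [0.5434, -0.1336, 0.4049]
eef_rot: [0.663, 0.749, -0.0, -0.001]
contact_force: [0.4, 1.4, 0.6]
grip_width: 0.0349
top pot_a_center [(array([243., 154.]), 0.81)]
top gate_press [(array([227., 237.]), 0.76)]
top spray_mid [(array([168., 449.]), 0.95), (array([242., 156.]), 0.52)]
top jar_mid [(array([163., 293.]), 0.66)]
top eyepiece_mid [(array([271., 298.]), 0.54)]
top spare_pot_mid [(array([237., 170.]), 0.54), (array([283., 226.]), 0.46)]
scene pot_a_center [(array([230., 396.]), 0.68)]
scene gate_press [(array([211., 315.]), 0.81)]
scene spray_mid [(array([232.,  89.]), 0.63), (array([219., 387.]), 0.49)]
scene jar_mid [(array([268., 247.]), 0.9)]
scene eyepiece_mid []
scene spare_pot_mid [(array([197., 331.]), 0.48)]
```

View pics/c10.png

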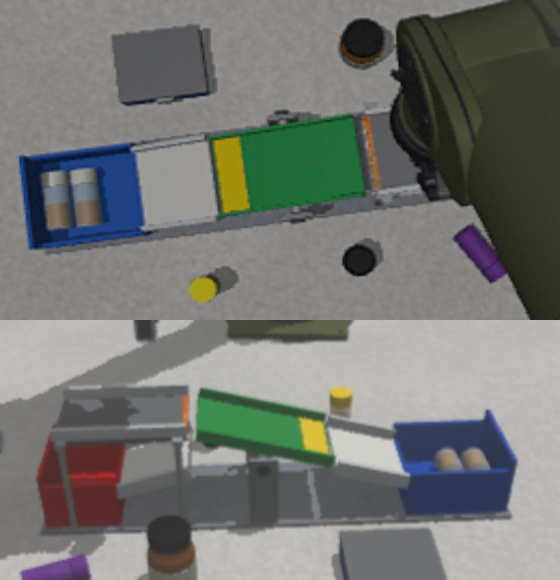

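```bash
python3 -m handwheel '{"delta_pos":[[0,0,0],[0,0,0],[0,0,0],[0,0,0],[0,0,0]],"twist":[0,0,0,0,0],"gripper":[0.035,0.035,0.035,0.035,0.035]}' 
python3 - <<'E'
from fit import *
im=capture("top"); o=cv2.imread("pics/top10.png")
print("diff tray",cv2.absdiff(im,o)[200:270,135:195].max())
c,s=np.cos(r.x[2]),np.sin(r.x[2])
for u in((156,239),(170,239)):
    d=onz("top",*u,.024)[:2]-r.x[:2]; print((c*d[0]+s*d[1]).round(3),(-s*d[0]+c*d[1]).round(3))
for P in((0,.0639,.082),): print(proj("top",w(r.x,P)),proj("scene",w(r.x,P)))
i0=cv2.imread("pics/scene0.png");i1=cv2.imread("pics/scene10.png");
for b in((60,190,120,280),(110,195,170,235),(225,245,265,290),(325,250,390,295)): print(b,cv2.absdiff(i0,i1)[b[1]:b[3],b[0]:b[2]].mean())
E
```

```text
t: 14.0
eef_pos: [0.5435, -0.1336, 0.4055]
eef_rot: [0.663, 0.749, 0.0, 0.0]
contact_force: [0.6, -0.3, 0.5]
grip_width: 0.035
diff tray 12
0.003 0.268
-0.002 0.234
[[236.38638954 226.80627695]] [[317.6793372  209.42049524]]
(60, 190, 120, 280) 5.923333333333333
(110, 195, 170, 235) 17.598055555555554
(225, 245, 265, 290) 2.8542592592592593
(325, 250, 390, 295) 3.3555555555555556
```

The pots are at rest in the tray at sorter y of about 0.234 and 0.268 and x of about 0. The pressed band is within 3 px of where it should be with the gate fully tipped to blue. The arm is clear.

```bash
python3 -c "
from bench import close_job; print(close_job())"
```

```text
the job is handed in; nothing more can be done
None
```

Both white-capped pots are in the blue tray and the gate is still tipped to blue. I handed the job in at about 14 s of the 43 s allowed.

**What I did**
- **Gate:** I pressed the yellow band down with the closed fingertips until it met the hard stop. Both pots were still on the ledge.
- **Pots:** I lowered the fingers, held 35 mm apart, behind pot B and pushed both pots forward at about 40 mm/s. Each pot left the fingertips at the ledge edge and rolled down the gate by itself. The fingers did not go past the ledge edge.

**Last checks**
- **Pots:** They lie side by side on the tray floor at sorter y of about 0.234 and 0.268 m and x of about 0. They looked the same in two top pictures about 1 s apart.
- **Gate:** The yellow band is within 3 px of where it should be when fully tipped.
- **Arm:** It stands clear, with the fingertips about 0.1 m above the ledge.

**Doubts**
- **Press force:** At the stop it reached about 42 N for a moment. It was at the fingertips, not the arm or gripper body, but it was more than needed.
- **Bystanders:** The jar, slide box, spare pot, eyepiece and spray looked unmoved. The picture comparison around the dish showed more change than elsewhere. I put that down to the arm's shadow and did not check it separately, but the fingers did not go down to that height near it.
- **Networks:** They gave some false hits, such as taking the purple look-alikes for pot B, which I discarded.

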